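Hold the vial holder's sprung arm open

TASK

One of the three holders has the tall capped vial in its seat; the other two seats have only low blanking plugs. Swing the sprung retaining arm of the vial's holder forward, away from its seat, all the way to its stop, and finish while still holding it there with the gripper's fingers so that a colleague can lift the vial out. Do not let the arm snap back, leave the other two arms shut, and do not disturb the vial, the plugs or the other things on the bench.

Things in the scene. Friction and masses are not known exactly. Their poses are not given: they have to be found in the camera images.
- holder_a: the left (+y) vial holder, fixed to the bench: grey base plate 130 (x) x 140 (y) x 12 mm; origin at the centre of the plate's underside, z up. In this frame: arm pivot on a column at x -30, y -50 mm (black round pivot body, 34 mm across, top at z 117 mm); seat (white cup, 44 mm across, 14 mm tall) centred at x -30, y +25 mm; two dark stop posts, 10 mm thick, tops at z 109 mm: forward stop at x +5, y -44 mm, rest stop at x -41, y -20 mm. The three holders are alike
- hinge_a (a joint): swing of holder_a's arm about its vertical pivot: 0 at rest over the seat (arm along the holder's +y), 1.10 rad against the forward stop; grows as the arm turns clockwise seen from above, so that its free end goes towards the holder's +x, away from the seat. Spring pulls it back to 0: about 3 N at the pin at rest, about 7.5 N at the stop
- retainer_a: holder_a's flat steel retaining arm, 6 mm thick (holder z 98 to 104 mm), up to 36 mm wide with an open window above the seat; origin on the pivot axis at the bench's height; its +y points along the arm to the upright pin, whose axis is 115 mm from the pivot axis, z up. The bare steel pin at the free end is 12 mm in diameter and stands from the bar's top (104 mm) to 146 mm above the bench. The bar ends 10 mm beyond the pin's axis
- pin_a (a point): point on the axis of retainer_a's pin, 128 mm above the bench, 18 mm below the pin's top
- seat_a (a point): centre of the inner floor of holder_a's seat, 14 mm above the bench
- holder_b: the middle vial holder, fixed to the bench: grey base plate 130 (x) x 140 (y) x 12 mm; origin at the centre of the plate's underside, z up. In this frame: arm pivot on a column at x -30, y -50 mm (black round pivot body, 34 mm across, top at z 117 mm); seat (white cup, 44 mm across, 14 mm tall) centred at x -30, y +25 mm; two dark stop posts, 10 mm thick, tops at z 109 mm: forward stop at x +5, y -44 mm, rest stop at x -41, y -20 mm. The three holders are alike
- hinge_b (a joint): swing of holder_b's arm about its vertical pivot: 0 at rest over the seat (arm along the holder's +y), 1.10 rad against the forward stop; grows as the arm turns clockwise seen from above, so that its free end goes towards the holder's +x, away from the seat. Spring pulls it back to 0: about 3 N at the pin at rest, about 7.5 N at the stop
- retainer_b: holder_b's flat steel retaining arm, 6 mm thick (holder z 98 to 104 mm), up to 36 mm wide with an open window above the seat; origin on the pivot axis at the bench's height; its +y points along the arm to the upright pin, whose axis is 115 mm from the pivot axis, z up. The bare steel pin at the free end is 12 mm in diameter and stands from the bar's top (104 mm) to 146 mm above the bench. The bar ends 10 mm beyond the pin's axis
- pin_b (a point): point on the axis of retainer_b's pin, 128 mm above the bench, 18 mm below the pin's top
- seat_b (a point): centre of the inner floor of holder_b's seat, 14 mm above the bench
- holder_c: the right (-y) vial holder, fixed to the bench: grey base plate 130 (x) x 140 (y) x 12 mm; origin at the centre of the plate's underside, z up. In this frame: arm pivot on a column at x -30, y -50 mm (black round pivot body, 34 mm across, top at z 117 mm); seat (white cup, 44 mm across, 14 mm tall) centred at x -30, y +25 mm; two dark stop posts, 10 mm thick, tops at z 109 mm: forward stop at x +5, y -44 mm, rest stop at x -41, y -20 mm. The three holders are alike
- hinge_c (a joint): swing of holder_c's arm about its vertical pivot: 0 at rest over the seat (arm along the holder's +y), 1.10 rad against the forward stop; grows as the arm turns clockwise seen from above, so that its free end goes towards the holder's +x, away from the seat. Spring pulls it back to 0: about 3 N at the pin at rest, about 7.5 N at the stop
- retainer_c: holder_c's flat steel retaining arm, 6 mm thick (holder z 98 to 104 mm), up to 36 mm wide with an open window above the seat; origin on the pivot axis at the bench's height; its +y points along the arm to the upright pin, whose axis is 115 mm from the pivot axis, z up. The bare steel pin at the free end is 12 mm in diameter and stands from the bar's top (104 mm) to 146 mm above the bench. The bar ends 10 mm beyond the pin's axis
- pin_c (a point): point on the axis of retainer_c's pin, 128 mm above the bench, 18 mm below the pin's top
- seat_c (a point): centre of the inner floor of holder_c's seat, 14 mm above the bench
- vial: capped amber glass vial, 32 mm in diameter, 80 mm tall, loose, standing in the seat of one of the three holders, its cap 4 mm under that arm; origin at the centre of its underside
- plug_1: low grey blanking plug, 32 mm in diameter, 16 mm tall with a 10 mm knob on top (26 mm in all), standing in the seat of a holder that has no vial; origin under its centre
- plug_2: low grey blanking plug, 32 mm in diameter, 16 mm tall with a 10 mm knob on top (26 mm in all), standing in the seat of a holder that has no vial; origin under its centre
- beaker: bystander: small glass beaker, 54 mm across, 65 mm tall, near the robot; origin under its centre
- jar: bystander: white jar with black cap, 42 mm across, 55 mm tall, near the robot; origin under its centre
- bottle: bystander: glass bottle, 60 mm across, 115 mm tall, beyond the holders on the left; origin under its centre
- wrench: bystander: steel wrench, 150 mm long, lying beyond the holders on the right; origin under its middle
- screwdriver: bystander: screwdriver with black handle, 170 mm long, lying on the left; origin under its middle
- tip_box: bystander: grey and white pipette-tip box, 120 x 85 x 65 mm, on the right; origin under its centre

How it is judged:
By the outcome, as a careful person would: the job done as asked, in the order asked, and still so for the second after the job is handed in, while the arm keeps its last pose, push and grip.
It also fails if it takes over 32 s, if anything falls off the work surface, if the arm or the gripper's body presses on something with over 40 N, if the wrist force passes 120 N, or if a joint passes its speed limit or range.

ROBOT

A 6-joint arm with a two-finger parallel gripper is mounted at the origin on the work surface. World frame = base frame: x ahead of the robot, y to its left, z up, the work surface at z = 0. Lengths are in mm, angles in rad, forces in N, time in s.
With the tool pointing down it reaches from about 300 to 775 mm from the base axis. Payload 14.6 kg.
Tool frame: the origin (TCP) lies between the finger pads; the fingertips stand 22 mm ahead of it and the grasp point (between the pads) lies 3 mm ahead of it (finger_overhang is the distance from the TCP to the fingertips, in mm); z points along the fingers, y is the direction in which the jaws open and shut (so a half turn about z gives the same grasp; the last joint's range is limited). The gripper opens to 94 mm and grips with 3 to 60 N. Pads are 16 mm wide; open, the fingers measure 119 mm over their backs; the gripper's body (75 mm by 177 mm) begins 78 mm behind the grasp point.
Start: joints at [1.177, 0.3, 1.521, -0, 1.321, -0.067], TCP at [176.555, 520.882, 227.446] pointing down, gripper open.
Joint ranges: [-3.03, 3.03], [-0.79, 2.21], [0.23, 2.52], [-1.04, 4.18], [0, 3.07], [-2.55, 2.55]. Speed limits (rad/s): [2.22, 2.22, 2.57, 3.14, 3.14, 3.14].

INTERFACE

Orientations are given as [roll, pitch, yaw] about the fixed x, y, z axes, in that order (R = Rz(yaw) Ry(pitch) Rx(roll)).
In Python, from cell import * gives the robot as it stands.
- The arm moves only by the tool jog_arm, never from a script. Its argument "increments" is a list of rows, each a list of 7 numbers: the shift along the tool's x, y, z in cm, then the turn, a rotation vector about the tool's x, y, z in degrees, then the finger opening in cm, from 0 to 9.4. In form: [[x, y, z, wx, wy, wz, grip], ...]. A call has 1 to 20 rows; each row shifts and turns the commanded pose from where the row before left it, along the tool's axes as they then stand; what a row does not reach is not made up. A row lasts 1/8 s, in which the tool goes at most 62.5 mm and 10.7 degrees, less where a joint would pass 70% of its speed; a pose out of reach is approached as far as the arm can. A call is refused whole if a number of a shift passes 6.25 or a number of a turn 10.7, either way. A call with a gripper value outside its range is refused whole. The fingers move at their own pace and stop on an object; "squeeze" is the grip in N (left out, the last holds). Time passes only in rows, so rows that do not move let the fingers close. It gives the time, the measured TCP pose, the force and the opening at its end, in the units of the state.
- read_state(): the state, without advancing time (a new reading comes with each control period).
- camera(name): name is "scene" or "top" or "wrist"; returns a dict with "image" (480x640x3 uint8, red, green, blue), "K" (3x3 intrinsics, pixels), "rvec" (rotation vector, rad) and "tvec" (3), from world to camera coordinates, as OpenCV has them. Camera axes: x right, y down, z forward; pixel columns grow to the right and rows downward; lengths in mm; the calibration is good to about 2 mm. A picture is of the moment at which its call begins. There is no depth.
- sign_off(): hands the job in, once; it reports no verdict.
Trained networks look in a picture, given as the dict that the camera call returned (one of the last four; its "shot" number tells which), for a name from the list of things; names that differ only in an ending like _2 or _b are one class to them, and where a whole thing is asked for, a point or a joint stands for the part that bears it (a point fixed in the world has none). Each returns a list of dicts, best first, with "conf" (0 to 1); they miss things now and then, are a little off and sometimes report something else, mostly with a low value. They report only what shows in the picture. A call takes as long as a camera call.
- recognise(picture, name): "centre" ([x, y, z] in mm, in the coordinates of the camera as it stood for that picture, good to about 4 mm: the middle of the surface that is visible of it).
- regions_of(picture, name): "mask" (480x640 bool, what is visible of it).
The state is a dict: "clock": time; "joints": joint angles; "qd": joint speeds; "effort": joint torques, N m; "eef_pos": TCP position; "eef_rot": TCP orientation; "wrist_force": force on the tool from outside, world axes, zero at the start; "moment": the same for the moment, N m; "finger_gap": finger opening in mm.
Only numpy, scipy, OpenCV 4.12 (cv2) and the standard library are available. Lean on these libraries where they do the work, as an engineer would, in place of code of your own. Each camera call takes 0.05 s, during which the arm holds its last target.

## Working session

There is one attempt and no reset: what is moved stays moved. The work goes in short steps, Python scripts to look and compute and a tool call to move; the robot and the scene stay as the last step left them, time stands still between calls to the robot, and variables do not carry over. Pictures are saved under pics/ and viewed, and the job is handed in when it is done.

Besides the shell and the picture viewer there is one more tool, called after ">>>" as name(argument=value, ...) on one line, values as JSON. jog_arm: Moves the arm, as the interface text tells. Its arguments: {"type":"object","properties":{"increments":{"type":"array"},"squeeze":{"type":"number"}},"required":["increments"]}

```bash
mkdir -p pics; python3 - <<'E'
from cell import *
import cv2,numpy as np
s=read_state();print(s)
for n in("scene","top"):
    c=camera(n);cv2.imwrite(f"pics/{n}1.png",c["image"][:,:,::-1])
    R=cv2.Rodrigues(np.array(c["rvec"],float))[0];t=np.array(c["tvec"],float).ravel()
    for k in("vial","plug_1","retainer_a","holder_a","pin_a","beaker","jar","bottle","tip_box"):
        for d in recognise(c,k): print(n,k,round(d["conf"],2),(R.T@(np.array(d["centre"])-t)).round(1))
E
```

```text
{'clock': 0.0, 'joints': array([ 1.17741395e+00,  3.00446480e-01,  1.52158168e+00,  4.09427394e-08,
        1.32067887e+00, -6.65818112e-02]), 'qd': array([ 0.000239  , -0.00130241, -0.00129246,  0.00095375, -0.00071843,
        0.00091298]), 'effort': array([ 2.74908211e-05, -5.31808627e+01, -3.52736020e+01,  7.08492519e-02,
        2.44693703e-02, -7.76912998e-05]), 'eef_pos': array([176.46185512, 520.67756613, 226.89956218]), 'eef_rot': array([-3.14048075e+00, -7.41817151e-05,  2.81479204e+00]), 'wrist_force': array([-0.32314619, -0.225075  ,  0.19768025]), 'moment': array([-0.02889077,  0.05252057, -0.03661896]), 'finger_gap': 94.21900869669457}
scene vial 0.75 [ 454.9 -262.5   70.1]
scene vial 0.43 [ 718.  -155.6    7.1]
scene plug_1 0.47 [488.4 283.9  33.5]
scene retainer_a 0.93 [ 455.4 -287.2  100.7]
scene retainer_a 0.89 [487.2 258.5 106.5]
scene retainer_a 0.59 [ 5.111e+02 -5.000e-01  1.034e+02]
scene holder_a 0.91 [ 477.4 -284.3   10.5]
scene holder_a 0.65 [537.4 -14.6  14.2]
scene holder_a 0.63 [511.1 253.8  10.5]
scene pin_a 0.92 [ 459.2 -284.9  104. ]
scene pin_a 0.88 [5
[... 373 characters left out ...]
27.4  30.7]
top plug_1 0.38 [535.   -8.3  18.5]
top retainer_a 0.78 [487.4 258.8 105.5]
top retainer_a 0.78 [500.3  -4.2  98.1]
top retainer_a 0.78 [ 455.4 -289.3  105.6]
top retainer_a 0.32 [ 355.2 -149.4   56.1]
top holder_a 0.96 [517.9 263.3  15. ]
top holder_a 0.95 [ 476.1 -272.8   13.7]
top holder_a 0.79 [537.2  -8.6  19.5]
top pin_a 0.78 [499.2  -6.1 103.2]
top pin_a 0.75 [ 456.9 -290.7  104.9]
top pin_a 0.69 [486.8 261.3 107.4]
top beaker 0.65 [357.2 147.7  16.7]
top beaker 0.46 [538.3 -11.4  10. ]
top jar 0.43 [ 356.  -151.2   56.5]
top bottle 0.68 [723.7 144.2  84.1]
top bottle 0.65 [ 710.3 -148.3   11.2]
top tip_box 0.86 [ 482.8 -555.5   60.9]
top tip_box 0.2 [ 456.4 -290.   105.9]
```

View pics/scene1.png

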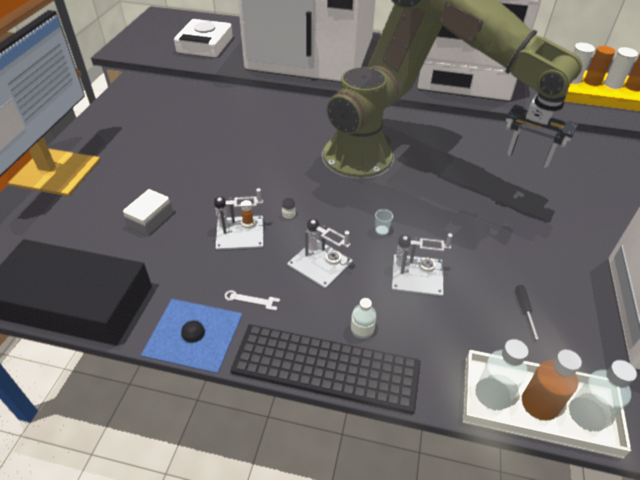

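View pics/top1.png

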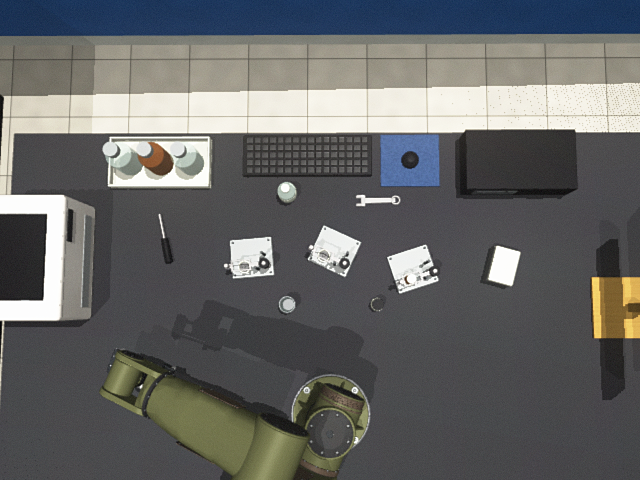

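The amber vial shows in scene at about (247,212) and in top at about (407,280). That is the −y holder, holder_c. I'll zoom in to measure its pose.

```bash
python3 - <<'E'
import cv2
a=cv2.imread("pics/top1.png")[235:305,375:455];cv2.imwrite("pics/topc.png",cv2.resize(a,None,fx=8,fy=8,interpolation=cv2.INTER_CUBIC))
a=cv2.imread("pics/scene1.png")[180:260,200:290];cv2.imwrite("pics/scenec.png",cv2.resize(a,None,fx=7,fy=7,interpolation=cv2.INTER_CUBIC))
E
```

```text
(no output)
```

View pics/topc.png

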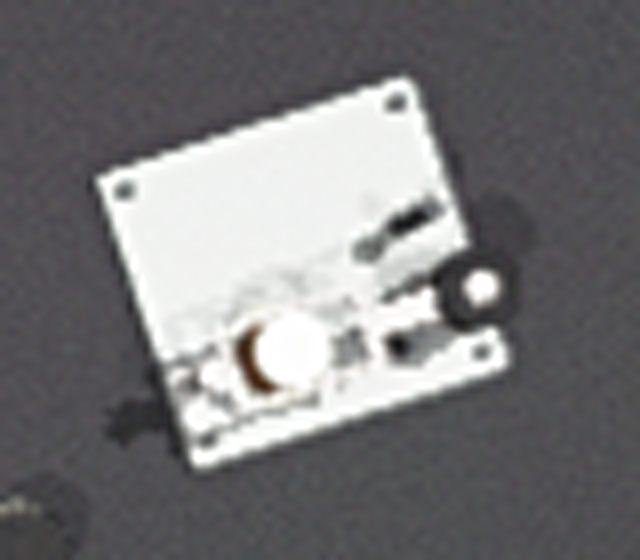

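View pics/scenec.png

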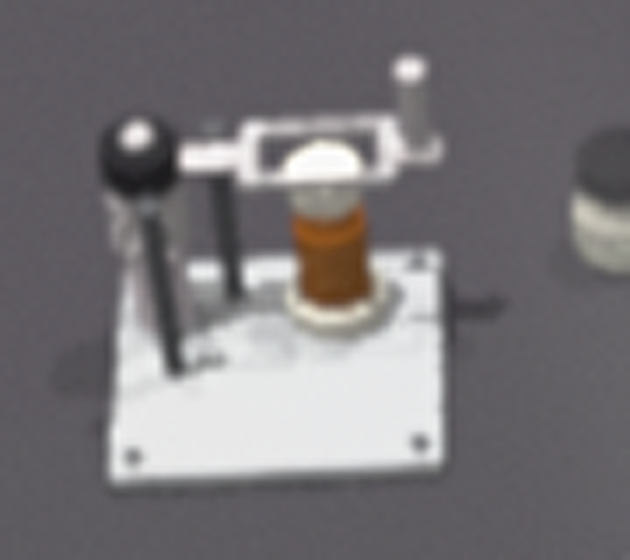

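```bash
cat > h.py <<'E'
from cell import *
import cv2,numpy as np
from scipy.optimize import least_squares
def proj(c,P): return cv2.projectPoints(np.array(P,float).reshape(-1,3),np.array(c["rvec"],float),np.array(c["tvec"],float),np.array(c["K"],float),None)[0][:,0]
def place(p,P):
    P=np.array(P,float);x,y,a=p;R=np.array([[np.cos(a),-np.sin(a),0],[np.sin(a),np.cos(a),0],[0,0,1]])
    return P@R.T+[x,y,0]
PL=lambda X,Y:[X,Y,12]
E
python3 - <<'E'
from h import *
T=camera("top");S=camera("scene")
f=lambda u,s,o:(np.array(u)+.5)/s-.5+o
# top: up=+x,left=+y
tc=f([(405,77),(98,178),(195,468),(508,365),(478,288)],8,(375,235))
tp=[PL(65,-70),PL(65,70),PL(-65,70),PL(-65,-70),[-30,-50,117]]
sc=f([(110,480),(443,465),(440,252),(140,155),(408,68)],7,(200,180))
sp=[PL(65,-70),PL(65,70),PL(-65,70),[-30,-50,112],[-30,65,146]]
for use in ("both","top","scene"):
    def r(p):
        o=[]
        if use!="scene":o.append((proj(T,place(p,tp))-tc).ravel())
        if use!="top":o.append((proj(S,place(p,sp))-sc).ravel())
        return np.concatenate(o)
    q=least_squares(r,[480,-280,0.2],x_scale=[10,10,.1],loss="soft_l1");print(use,q.x,r(q.x).round(1))
    print(place(q.x,[[-30,-50,0],[-30,65,0]]).round(1))
E
```

```text
both [ 4.78765231e+02 -2.73508998e+02  3.16199347e-01] [ 1.2 -1.1  0.1 -0.8  0.4 -0.1  1.  -0.3  0.9 -0.6  0.4 -0.4  0.8 -0.6
  0.9 -0.3  0.4 -1.5  1.   0.3]
[[ 465.8 -330.4    0. ]
 [ 430.  -221.1    0. ]]
top [ 4.76738180e+02 -2.71045989e+02  3.19509913e-01] [ 0.4 -0.6 -0.7 -0.1 -0.3  0.5  0.3  0.2  0.1 -0. ]
[[ 464.  -327.9    0. ]
 [ 427.8 -218.8    0. ]]
scene [ 4.81349023e+02 -2.74771986e+02  3.25328746e-01] [-0.2  0.3  0.4 -0.3  0.   0.  -0.4 -0.9  0.2  0.7]
[[ 468.9 -331.7    0. ]
 [ 432.1 -222.8    0. ]]
```

>>> jog_arm(increments=[[-2.8, -3.65, -0.2, 0, 0, 0, 9.4], [-2.8, -3.65, -0.2, 0, 0, 0, 9.4], [-2.8, -3.65, -0.2, 0, 0, 0, 9.4], [-2.8, -3.65, -0.2, 0, 0, 0, 9.4], [-2.8, -3.65, -0.2, 0, 0, 0, 9.4], [-2.8, -3.65, -0.2, 0, 0, 0, 9.4], [-2.8, -3.65, -0.2, 0, 0, 0, 9.4], [-2.8, -3.65, -0.2, 0, 0, 0, 9.4], [-2.8, -3.65, -0.2, 0, 0, 0, 9.4], [-2.8, -3.65, -0.2, 0, 0, 0, 9.4], [-2.8, -3.65, -0.2, 0, 0, 0, 9.4], [-2.8, -3.65, -0.2, 0, 0, 0, 9.4], [-2.8, -3.65, -0.2, 0, 0, 0, 9.4], [-2.8, -3.65, -0.2, 0, 0, 0, 9.4], [-2.8, -3.65, -0.2, 0, 0, 0, 9.4], [-2.8, -3.65, -0.2, 0, 0, 0, 9.4], [-2.8, -3.65, -0.2, 0, 0, 0, 9.4], [0, 0, 0, 0, 0, 10.6, 9.4], [0, 0, 0, 0, 0, 10.6, 9.4], [0, 0, 0, 0, 0, 10.6, 9.4]])

```text
clock: 3.6
eef_pos: [428.1, -219.7, 261.4]
eef_rot: [-3.142, -0.0, 2.253]
wrist_force: [-0.1, 0.3, 0.3]
finger_gap: 93.7
```

>>> jog_arm(increments=[[0, 0, 0, 0, 0, 10.6, 7], [0, 0, 0, 0, 0, 10.6, 5], [0, 0, 0, 0, 0, 0, 4], [0, 0, 0, 0, 0, 0, 4]])

```text
clock: 4.1
eef_pos: [428.2, -219.6, 261.5]
eef_rot: [3.142, -0.0, 1.894]
wrist_force: [0.7, 0.5, -1.2]
finger_gap: 57.5
```

```bash
python3 - <<'E'
from h import *
c=camera("wrist");cv2.imwrite("pics/w1.png",c["image"][:,:,::-1])
s=read_state();print(s["clock"],s["eef_pos"],s["eef_rot"],s["finger_gap"])
np.savez("w1.npz",**{k:np.array(c[k]) for k in("K","rvec","tvec")})
p=[478.8,-273.5,.316];print(proj(c,place(p,[[-30,65,146],[-30,65,104],[-30,-50,117],[65,70,12],[65,-70,12],[-30,25,94]])).round())
R=cv2.Rodrigues(np.array(c["rvec"],float))[0];t=np.array(c["tvec"],float).ravel()
for k in("vial","retainer_a","pin_a"):
        for d in recognise(c,k): print(k,round(d["conf"],2),(R.T@(np.array(d["centre"])-t)).round(1))
E
```

```text
4.15 [ 428.18459766 -219.593327    261.47537287] [3.14152716e+00 7.52314634e-05 1.89329467e+00] 53.64452313929448
[[318. 248.]
 [318. 233.]
 [317. 366.]
 [409. 207.]
 [400. 329.]
 [318. 275.]]
vial 0.88 [ 439.5 -260.6   94.5]
retainer_a 0.67 [486.4 -42.4 115.9]
retainer_a 0.63 [ 449.9 -289.3  102.1]
pin_a 0.94 [489.6 -44.  112.7]
pin_a 0.72 [ 448.5 -295.5  105. ]
```

View pics/w1.png

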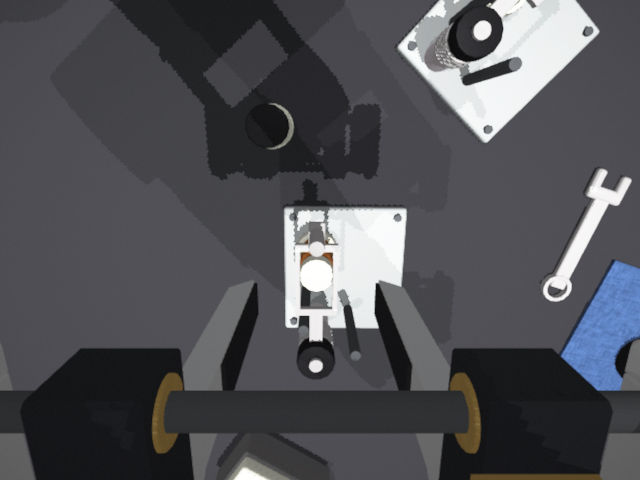

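Wrist view: pin top at (317,249), predicted (318,248). The pivot is at (316,365), predicted (317,366), so the estimate is good. I'll descend to just above the pin.

>>> jog_arm(increments=[[-0.2, 0.1, 2, 0, 0, 0, 4], [0, 0, 3, 0, 0, 0, 4], [0, 0, 2.5, 0, 0, 0, 4], [0, 0, 1, 0, 0, 0, 4], [0, 0, 0, 0, 0, 0, 4]])

```text
clock: 4.92
eef_pos: [429.8, -221.2, 176.5]
eef_rot: [-3.141, -0.0, 1.89]
wrist_force: [0.2, -0.2, 1.1]
finger_gap: 39.9
```

```bash
python3 - <<'E'
from h import *
c=camera("wrist");cv2.imwrite("pics/w2.png",c["image"][:,:,::-1])
s=read_state();print(s["clock"],s["eef_pos"],s["eef_rot"],s["finger_gap"],s["wrist_force"])
p=[478.8,-273.5,.316];print(proj(c,place(p,[[-30,65,146],[-30,65,104],[-30,-50,117],[65,70,12],[65,-70,12],[-30,25,94]])).round())
e=s["eef_pos"];print(proj(c,[[e[0],e[1],146]]))
S=camera("scene");cv2.imwrite("pics/s2.png",cv2.resize(S["image"][130:260,190:350,::-1],None,fx=4.5,fy=4.5,interpolation=cv2.INTER_CUBIC))
E
```

```text
4.975 [ 430.00698793 -221.31211273  177.12346897] [3.14112596e+00 5.31692255e-04 1.89014037e+00] 40.01846104282469 [-0.12778622  0.69580269  0.51980871]
[[317. 292.]
 [317. 265.]
 [317. 437.]
 [431. 223.]
 [419. 370.]
 [317. 317.]]
[[316.9886335 292.2569887]]
```

View pics/w2.png

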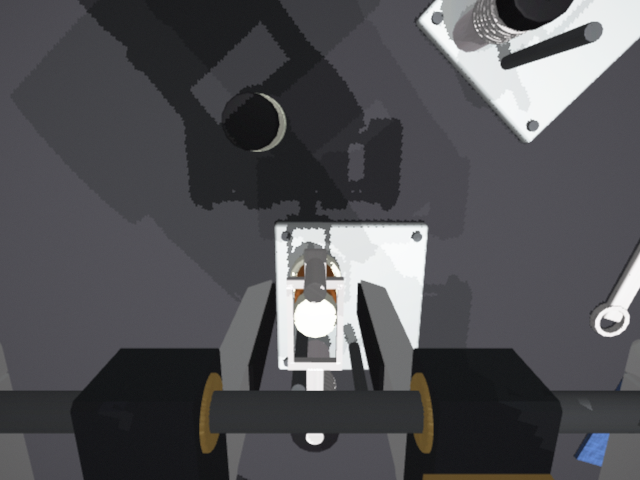

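View pics/s2.png

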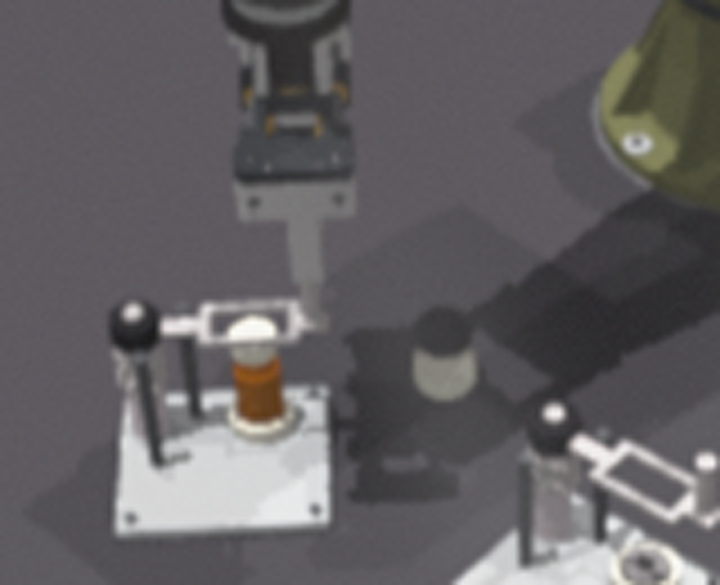

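The pin top is at about (317,291), centred between the fingers. Next I lower to TCP z≈131 and close.

>>> jog_arm(increments=[[0, 0, 1.5, 0, 0, 0, 4], [0, 0, 1.6, 0, 0, 0, 4], [0, 0, 1, 0, 0, 0, 4], [0, 0, 0.4, 0, 0, 0, 4], [0, 0, 0, 0, 0, 0, 2.5], [0, 0, 0, 0, 0, 0, 1.6], [0, 0, 0, 0, 0, 0, 0.9], [0, 0, 0, 0, 0, 0, 0.9], [0, 0, 0, 0, 0, 0, 0.9]], squeeze=25)

```text
clock: 6.15
eef_pos: [429.7, -221.3, 131.7]
eef_rot: [-3.142, 0.0, 1.89]
wrist_force: [-3.7, 0.0, 3.9]
finger_gap: 11.3
```

```bash
python3 - <<'E'
from h import *
s=read_state();print(s["clock"],s["eef_pos"],s["eef_rot"],s["finger_gap"],s["wrist_force"],s["moment"])
c=camera("wrist");cv2.imwrite("pics/w3.png",c["image"][:,:,::-1])
# plan arc: per-row increments in the tool frame
pv=np.array([465.8,-330.4]);n=16;a=s["eef_rot"][2]
d=s["eef_pos"][:2]-pv;print(np.hypot(*d),np.arctan2(d[1],d[0]))
st=1.12/n
print("chord",115*2*np.sin(st/2),"turn deg",np.degrees(st),"tool x comp", 115*2*np.sin(st/2)*np.sin(st/2))
E
```

```text
6.15 [ 429.70103856 -221.2772397   131.72487685] [-3.14153363e+00  2.74203978e-04  1.88972163e+00] 11.292354384616043 [-3.6523619   0.03122554  3.85797597] [-0.15597782  0.6149847  -0.02320922]
114.93873077997353 1.8902746694164712
chord 8.048356558997325 turn deg 4.010704565915763 tool x comp 0.28163497087284894
```

View pics/w3.png

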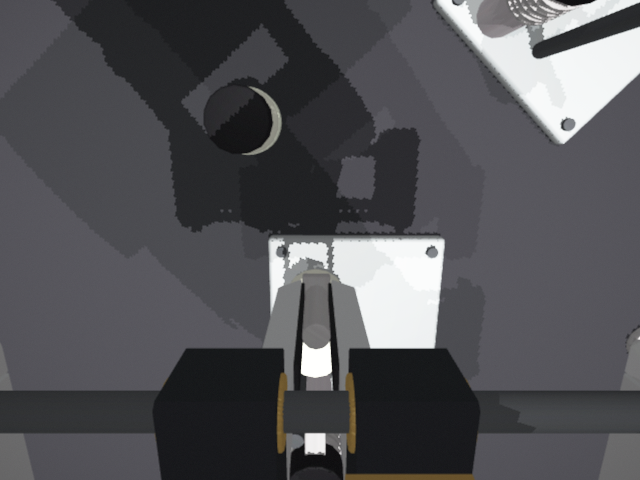

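Gap is 11.3 mm against a commanded 9 mm, so the pads hold the pin. The tool yaw matches the arm direction, and the radius from the pivot is 114.9 mm. Next is the arc: 4° and 8 mm chord per row.

>>> jog_arm(increments=[[-0.01, 0.4, 0, 0, 0, 2, 0.9], [-0.03, 0.8, 0, 0, 0, 4, 0.9], [-0.03, 0.8, 0, 0, 0, 4, 0.9], [-0.03, 0.8, 0, 0, 0, 4, 0.9], [-0.03, 0.8, 0, 0, 0, 4, 0.9], [-0.03, 0.8, 0, 0, 0, 4, 0.9], [-0.03, 0.8, 0, 0, 0, 4, 0.9], [0, 0, 0, 0, 0, 0, 0.9]])

```text
clock: 7.2
eef_pos: [481.3, -216.8, 131.7]
eef_rot: [3.142, 0.0, 1.436]
wrist_force: [-3.6, -1.0, 6.1]
finger_gap: 11.7
```

```bash
cat > chk.py <<'E'
from h import *
s=read_state();print(s["clock"],s["eef_pos"],s["eef_rot"],s["finger_gap"],s["wrist_force"],s["moment"])
d=s["eef_pos"][:2]-np.array([465.8,-330.4]);a=np.arctan2(d[1],d[0]);print("r",np.hypot(*d),"hinge",1.887-a,"yaw-a",s["eef_rot"][2]-a)
u=d/np.hypot(*d);F=s["wrist_force"][:2];print("Frad",F@u,"Ftan(fwd)",F@[u[1],-u[0]])
E
python3 chk.py
```

```text
7.2 [ 481.34346195 -216.76474955  131.6916422 ] [3.14155446e+00 3.80254368e-04 1.43584210e+00] 11.671299568107113 [-3.57990773 -0.98899541  6.06858   ] [-0.30715455  0.95773205  0.0457429 ]
r 114.6933710120737 hinge 0.45214386224716785 yaw-a 0.0009859651930783642
Frad -1.4650271298141258 Ftan(fwd) -3.4128502433990717
```

>>> jog_arm(increments=[[-0.03, 0.8, 0, 0, 0, 4, 0.9], [-0.03, 0.8, 0, 0, 0, 4, 0.9], [-0.03, 0.8, 0, 0, 0, 4, 0.9], [-0.03, 0.8, 0, 0, 0, 4, 0.9], [-0.03, 0.8, 0, 0, 0, 4, 0.9], [-0.03, 0.8, 0, 0, 0, 4, 0.9], [-0.03, 0.8, 0, 0, 0, 4, 0.9], [-0.03, 0.8, 0, 0, 0, 4, 0.9], [0, 0, 0, 0, 0, 0, 0.9], [0, 0, 0, 0, 0, 0, 0.9]])

```text
clock: 8.45
eef_pos: [538.7, -241.9, 131.7]
eef_rot: [-3.141, -0.0, 0.879]
wrist_force: [-6.4, 2.7, 7.0]
finger_gap: 11.7
```

```bash
python3 chk.py
```

```text
8.45 [ 538.67230727 -241.87769938  131.6614154 ] [-3.14064012e+00 -3.09327824e-05  8.78500552e-01] 11.665621379203726 [-6.43716694  2.65783828  7.03811262] [0.43845104 1.22381661 0.06077702]
r 114.65849673529718 hinge 1.0049367870958035 yaw-a -0.00356266135951544
Frad -2.0392143191555774 Ftan(fwd) -6.659041034042469
```

>>> jog_arm(increments=[[-0.01, 0.4, 0, 0, 0, 2, 0.9], [-0.01, 0.4, 0, 0, 0, 2, 0.9], [0, 0.2, 0, 0, 0, 1, 0.9], [0, 0, 0, 0, 0, 0, 0.9], [0, 0, 0, 0, 0, 0, 0.9]])

```text
clock: 9.07
eef_pos: [546.1, -248.5, 131.7]
eef_rot: [-3.141, -0.0, 0.791]
wrist_force: [-6.1, 4.1, 6.3]
finger_gap: 11.3
```

```bash
python3 chk.py
```

```text
9.075 [ 546.07634154 -248.45687829  131.69335644] [-3.14054903e+00 -1.19065803e-04  7.91399993e-01] 11.287339861189274 [-6.06878831  4.14755968  6.33933778] [0.52725816 1.13587199 0.1138566 ]
r 114.71253726978333 hinge 1.091327351115766 yaw-a -0.00427265574330582
Frad -1.2842200115733362 Ftan(fwd) -7.237625428064966
```

Hinge is about 1.09 and the force is still spring-like at 7.2 N. I'll creep on until the stop is felt.

>>> jog_arm(increments=[[0, 0.1, 0, 0, 0, 0.5, 0.9], [0, 0.1, 0, 0, 0, 0, 0.9], [0, 0, 0, 0, 0, 0, 0.9], [0, 0, 0, 0, 0, 0, 0.9]], squeeze=30)

```text
clock: 9.57
eef_pos: [547.3, -249.7, 131.7]
eef_rot: [-3.14, -0.0, 0.783]
wrist_force: [-7.4, 5.9, 8.6]
finger_gap: 11.6
```

```bash
python3 chk.py
```

```text
9.575 [ 547.31081997 -249.69985051  131.67266391] [-3.13989198e+00 -4.24910393e-05  7.82596728e-01] 11.570431771216354 [-7.4138265   5.92104152  8.56625808] [0.78266505 1.3864161  0.03627089]
r 114.70190887248013 hinge 1.106599425459998 yaw-a 0.002196153491278885
Frad -1.102668143720959 Ftan(fwd) -9.4237826246607
```

>>> jog_arm(increments=[[0, 0.1, 0, 0, 0, 0, 0.9], [0, 0.1, 0, 0, 0, 0, 0.9], [0, 0, 0, 0, 0, 0, 0.9], [0, 0, 0, 0, 0, 0, 0.9]])

```text
clock: 10.07
eef_pos: [547.8, -250.1, 131.6]
eef_rot: [-3.136, 0.001, 0.783]
wrist_force: [-15.3, 12.4, 13.8]
finger_gap: 11.4
```

```bash
python3 chk.py
```

```text
10.075 [ 547.79269583 -250.12948273  131.58026316] [-3.13630288e+00  5.03467146e-04  7.82919373e-01] 11.42681272462434 [-15.27567308  12.43344419  13.84060473] [2.14258331 2.98904882 0.00854231]
r 114.7438805018574 hinge 1.1122149255052016 yaw-a 0.008134298066783341
Frad -2.217587721114503 Ftan(fwd) -19.570871908533128
```

The stop is reached: a 2 mm command moved the pin only 0.6 mm and the force rose to about 20 N. Now a visual check.

```bash
python3 - <<'E'
from h import *
for n in("scene","top","wrist"):
    c=camera(n);im=c["image"][:,:,::-1]
    if n=="scene": im=cv2.resize(im[160:300,190:470],None,fx=2.8,fy=2.8,interpolation=cv2.INTER_CUBIC)
    if n=="top": im=cv2.resize(im[170:320,200:480],None,fx=2.8,fy=2.8,interpolation=cv2.INTER_CUBIC)
    cv2.imwrite(f"pics/{n}_end.png",im)
E
python3 chk.py
```

```text
10.225 [ 547.80382329 -250.12043752  131.56784879] [-3.13629659e+00  4.46335567e-04  7.82865643e-01] 11.227063485322978 [-17.08735836  13.57335349  13.50046041] [ 2.17043134  3.06316245 -0.00359136]
r 114.75815955750666 hinge 1.112226435810967 yaw-a 0.008092078424375537
Frad -2.714977627638419 Ftan(fwd) -21.65277434915932
```

View pics/scene_end.png

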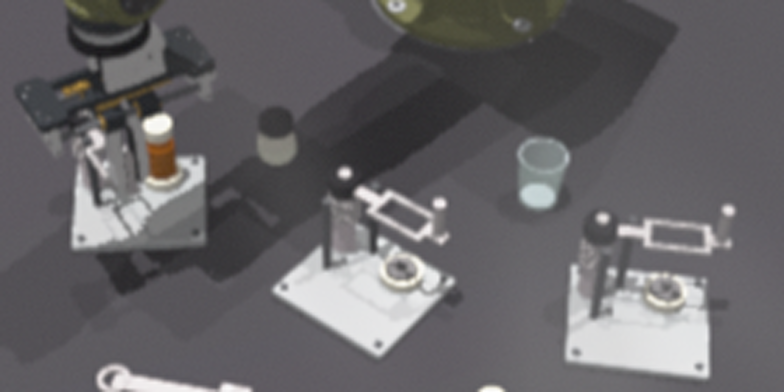

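View pics/wrist_end.png

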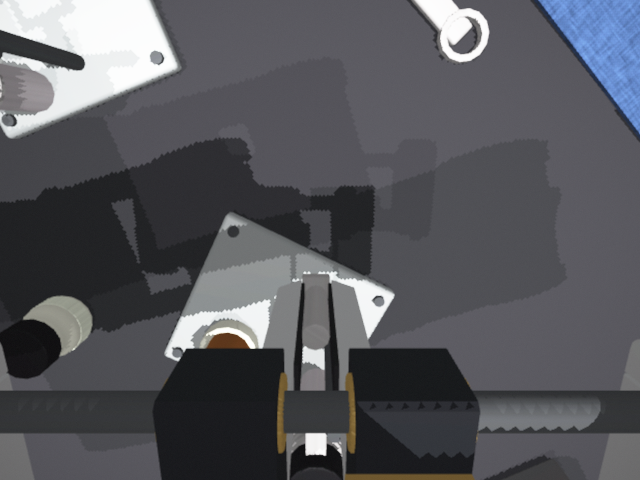

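View pics/top_end.png

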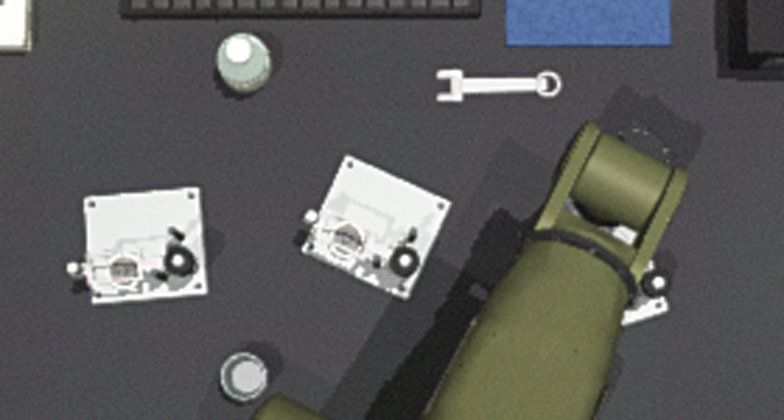

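The wrist view shows the pin between the pads at (316,330). The scene view shows the vial upright with its arm swung away, and arms a and b shut. Handing in.

```bash
python3 - <<'E'
from cell import *
print(sign_off())
E
```

```text
the job is handed in; nothing more can be done
None
```

The vial was in holder_c, the right (−y) holder. I gripped that arm's pin with 25 N (raised to 30 N near the end), swung the arm forward to its stop, and handed in at about 10.2 s while still holding it there.

- **At the stop:** the hinge reads about 1.11 rad from my estimated pivot, against the 1.10 rad stop. The last 2 mm command moved the pin only 0.6 mm while the force along the swing rose from 9 to about 20 N. The spring alone gives about 7.5 N.
- **Grip:** the finger opening stayed at about 11.2–11.7 mm on the 12 mm pin throughout, and the wrist picture shows the pin between the pads.
- **Surroundings:** in the last scene and top pictures the vial stands upright and uncovered. The other two arms are shut with their plugs seated, and the jar, beaker, bottle and wrench look undisturbed. I did not look again at the screwdriver or tip box, but the arm never went below clearance height near them.
- **Unexplained reading:** an upward wrist force showed up while holding the pin, rising from about 4 N at the grip to 14 N at the end. I did not find its cause.

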